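# Find the loose socket on the banquet's power box

## Task

One of the three sockets on the banquet's power box has worked loose: set the changeover lever upright to off, then press a fingertip firmly on each shut socket cover in turn, working along the row from the lever end, to feel which socket gives. Lift the cover of that loose socket and finish while holding it nearly upright against its spring, so that a colleague can get at the fixing screws under it. Keep the lever at off and the other two covers shut, and leave the candle, glass and plates where they are.

Things in the scene. Friction and masses are not known exactly. Their poses are not given: they have to be found in the camera images.
- power_box: light metal power box, 150 (x) by 440 (y) by 75 mm high, fixed on the white table; origin: centre of its underside; x away from the robot, y along it. On top at x = 0: lever at y = +155 mm, sockets at y = +35, -60, -155 mm. Two sockets are screwed down hard and do not give; the loose one sinks 6 mm on its soft gasket when its cover is pressed down with 3 to 4 N, and springs back
- changeover (a joint): angle of the changeover lever: 0 straight upright (off), negative leaning towards the robot (mains, where it starts, between -0.65 and -0.4), positive leaning away (generator), stops at +-0.7. It turns about the box's y; pivot 95 mm above the table; stiff (about 2 N at the knob) and stays where it is left
- lever_knob (a point): centre of the black ball knob, 30 mm across, on top of the 10 mm thick steel changeover lever, 115 mm from the pivot (upright: 210 mm above the table)
- socket_1: one of three like grey panel sockets with black covers in a row on the box; origin: centre of its underside on the box top (75 mm above the table), axes as power_box. From there: gasket and flange 70 x 70 mm up to z = 12 mm, round collar 56 mm across up to 34 mm; shut cover 60 x 60 mm, underside at 35 mm, top at 43 mm. Which socket stands at which of the three places is drawn anew each time
- socket_2: another socket, same sizes and looks as socket_1, at another of the three places
- socket_3: another socket, same sizes and looks as socket_1, at the place left over
- cover_1 (a joint): angle of the cover of socket_1: 0 shut (flat), growing as its near edge is lifted, 1.57 upright, stop at 1.75. Hinge line along the box's y at x = +34 mm, z = 36 mm from the socket's origin. A spring always shuts it again: 0.05 N m when flat, 0.1 N m when upright (0.6 to 1.3 N at the tab)
- cover_2 (a joint): angle of the cover of socket_2: 0 shut (flat), growing as its near edge is lifted, 1.57 upright, stop at 1.75. Hinge line along the box's y at x = +34 mm, z = 36 mm from the socket's origin. A spring always shuts it again: 0.05 N m when flat, 0.1 N m when upright (0.6 to 1.3 N at the tab)
- cover_3 (a joint): angle of the cover of socket_3: 0 shut (flat), growing as its near edge is lifted, 1.57 upright, stop at 1.75. Hinge line along the box's y at x = +34 mm, z = 36 mm from the socket's origin. A spring always shuts it again: 0.05 N m when flat, 0.1 N m when upright (0.6 to 1.3 N at the tab)
- cover_1_tab (a point): finger tab on the near side of the cover of socket_1: middle of the tab's near lower edge (cover shut: x = -48 mm, z = 35 mm from the socket's origin), 82 mm from the hinge line. The tab is 32 mm wide along y, 6 mm thick, stands 18 mm out from the cover, 13 mm past the flange; beneath it 23 mm free above the flange level, 35 mm above the box top
- cover_2_tab (a point): finger tab on the near side of the cover of socket_2: middle of the tab's near lower edge (cover shut: x = -48 mm, z = 35 mm from the socket's origin), 82 mm from the hinge line. The tab is 32 mm wide along y, 6 mm thick, stands 18 mm out from the cover, 13 mm past the flange; beneath it 23 mm free above the flange level, 35 mm above the box top
- cover_3_tab (a point): finger tab on the near side of the cover of socket_3: middle of the tab's near lower edge (cover shut: x = -48 mm, z = 35 mm from the socket's origin), 82 mm from the hinge line. The tab is 32 mm wide along y, 6 mm thick, stands 18 mm out from the cover, 13 mm past the flange; beneath it 23 mm free above the flange level, 35 mm above the box top
- candle: bystander: pillar candle in a glass cylinder, 96 mm across, 190 mm high, left of the box; origin: centre of its underside
- wine_glass: bystander: stemmed wine glass, 76 mm across, 200 mm high, right of the box; origin: centre of its foot
- plates: bystander: stack of dinner plates, 240 mm across, 41 mm high, right of the box; origin: centre of its underside

How it is judged:
By the outcome, as a careful person would: the job done as asked, in the order asked, and still so for the second after the job is handed in, while the arm keeps its last pose, push and grip.
It also fails if it takes over 61 s, if anything falls off the work surface, if the arm or the gripper's body presses on something with over 40 N, if the wrist force passes 120 N, or if a joint passes its speed limit or range.

## Robot

A 6-joint arm with a two-finger parallel gripper is mounted at the origin on the work surface. World frame = base frame: x ahead of the robot, y to its left, z up, the work surface at z = 0. Lengths are in m, angles in rad, forces in N, time in s.
With the tool pointing down it reaches from about 0.375 to 0.9 m from the base axis. Payload 3.1 kg.
Tool frame: the origin (TCP) lies where the fingers leave the gripper's body, on its centre line; the fingertips stand 73 mm ahead of it and the grasp point (between the pads) lies 54 mm ahead of it; z points along the fingers, y is the line along which they close (so a half turn about z gives the same grasp; the last joint's range is limited). The gripper opens to 85 mm and grips with 20 to 120 N. Pads are 22 mm wide; open, the fingers measure 114 mm over their backs; the gripper's body (76 mm by 85 mm) begins 54 mm behind the grasp point. The pads swing forward as they close: fully open they stand 13 mm farther back than shut.
Start: joints at [1.05, 0.527, 1.433, -0, 1.181, -0.178], TCP at [0.21, 0.589, 0.304] pointing down, gripper open.
Joint ranges: [-3.08, 3.08], [-0.75, 2.2], [0.22, 2.44], [-1.43, 4.57], [0, 2.65], [-2.85, 2.85]. Speed limits (rad/s): [2.79, 2.79, 3.14, 3.14, 3.14, 3.14].

## Interface

Orientations are given as a unit quaternion [x, y, z, w].
In Python, from station import manip gives the robot as it stands.
- The arm moves only by the shell command python3 -m crank 'ROWS' [FORCE]. ROWS is JSON, a list of rows, each an object with "dp": the shift along the tool's x, y, z normalised to -1 to 1, where 1 is 50 cm, a list of three; "delta_rot": the turn, a rotation vector about the tool's x, y, z normalised to -1 to 1, where 1 is 2 pi rad, a list of three; "fingers": the opening, from -1 (shut) to 1 (fully open). A call has 1 to 12 rows; each row shifts and turns the commanded pose from where the row before left it, along the tool's axes as they then stand; what a row does not reach is not made up. A row lasts 1/12 s, in which the tool goes at most 41.7 mm and 7.16 degrees, less where a joint would pass 70% of its speed; a pose out of reach is approached as far as the arm can. A call with a number of a shift or a turn outside -1 to 1 is refused whole. A call with a gripper value outside its range is refused whole. The fingers move at their own pace and stop on an object; FORCE is the grip in N (left out, the last holds). Time passes only in rows, so rows that do not move let the fingers close. It gives the time, the measured TCP pose, the force, the opening and the grip force at its end, in the units of the state.
- manip.sense(): the state, without advancing time (a new reading comes with each control period).
- manip.snapshot(name): name is "scene" or "top"; returns (picture, depth): 480x640x3 uint8, red, green, blue; 480x640 float32, m along the optical axis (not along the pixel's ray), 0 where there is no reading.
- manip.camera_model(name): a dict with "fx", "fy", "cx", "cy" (pixels), "origin" and "attitude" of the camera in the world. Camera axes: x right, y up, looking along -z (the intrinsics and any distortion apply to the point x, -y, -z); pixel columns grow to the right and rows downward; lengths in m; the calibration is good to about 2 mm. A picture is of the moment at which its call begins. camera_model takes no time and is no camera call.
- manip.sign_off(): hands the job in; it is judged then, once.
The state is a dict: "t": time; "q": joint angles; "qd": joint speeds; "tau": joint torques, N m; "tcp_pos": TCP position; "tool_rot": TCP orientation; "force": force on the tool from outside, world axes, zero at the start; "ft_torque": the same for the moment, N m; "finger_gap": opening from 0.0 (shut) to 1.0 (fully open); "gripper_force": force on a finger pad.
Only numpy, scipy, OpenCV 4.12 (cv2) and the standard library are available. Lean on these libraries where they do the work, as an engineer would, in place of code of your own. Each camera call takes 0.05 s, during which the arm holds its last target. There are 200 camera calls.

## Working session

There is one attempt and no reset: what is moved stays moved. The work goes in short steps, Python scripts to look and compute and a shell command to move; the robot and the scene stay as the last step left them, time stands still between calls to the robot, and variables do not carry over. Pictures are saved under pics/ and viewed, at most 10 in all, crops included, and the job is handed in when it is done.

```bash
mkdir -p pics; ls
python3 - <<'E'
from station import manip
import cv2,numpy as np
s=manip.sense();print(s)
for n in("scene","top"):
    p,d=manip.snapshot(n);cv2.imwrite(f"pics/{n}0.png",p[:,:,::-1]);np.save(f"{n}0.npy",d)
    print(n,manip.camera_model(n),d[d>0].min(),d.max())
E
```

```text
pics
{'t': 0.0, 'q': array([ 1.04950532e+00,  5.28455102e-01,  1.43390568e+00, -4.58831158e-06,
        1.18138580e+00, -1.78528531e-01]), 'qd': array([-0.00044484, -0.00059749, -0.00049235,  0.00079693,  0.00123973,
        0.00028704]), 'tau': array([ 7.70521074e-04, -4.42347336e+01, -1.78026098e+01, -2.15986011e-04,
        8.39717482e-03, -1.14632178e-05]), 'tcp_pos': array([0.20976309, 0.58815406, 0.30293917]), 'tool_rot': array([ 1.70542556e-01,  9.85349723e-01, -1.01242884e-03, -3.67203551e-04]), 'force': array([-0.46804484,  0.66722088,  0.76013664]), 'ft_torque': array([-0.00825487, -0.08572042, -0.00335688]), 'gripper_force': 0.0, 'finger_gap': 0.9977592608805543}
scene {'fx': 617.4696015955243, 'fy': 617.4696015955243, 'cx': 324.81227703044965, 'cy': 236.6577159223431, 'origin': array([ 0.9469049 , -0.74456029,  1.38786276]), 'attitude': array([0.28455907, 0.07655003, 0.27007999, 0.9166368 ])} 1.1222446 3.558601
top {'fx': 453.31839221740944, 'fy': 453.31839221740944, 'cx': 317.7770703277211, 'cy': 232.39458218004737, 'origin': array([0.2617168 , 0.00419025, 1.29632192]), 'attitude': array([-0.07669702,  0.08074335,  0.70898319, -0.69637699])} 0.4586913 2.4069526
```

View pics/scene0.png

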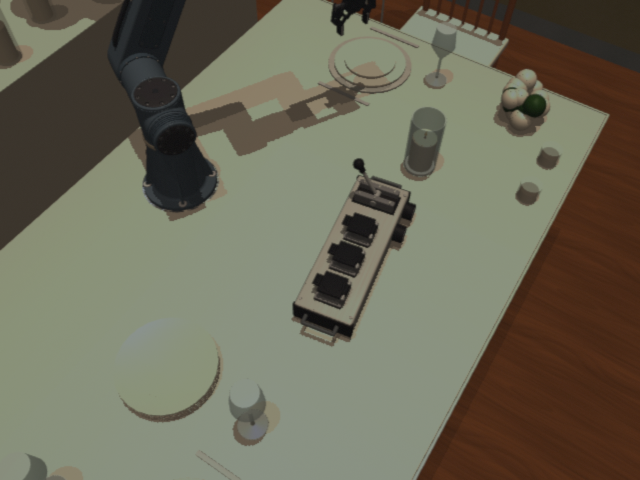

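View pics/top0.png

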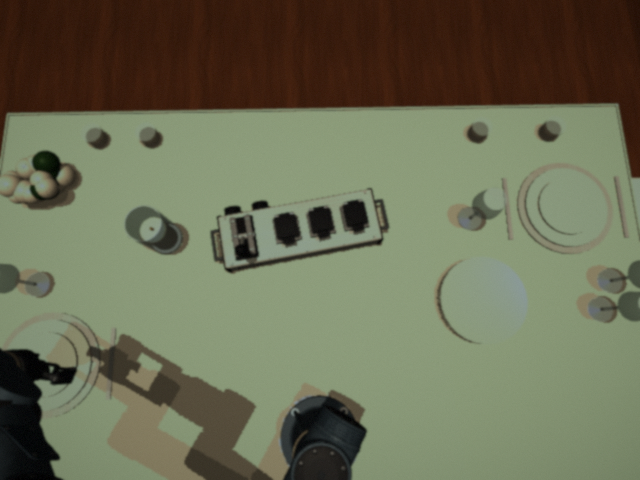

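The two views show the box. In the top view the covers are at (287,228), (320,221) and (355,215), and the knob is near (243,253). In the scene view the covers are at (361,227), (347,256) and (332,286), and the knob is at (358,163).

```bash
cat > h.py <<'E'
from station import manip
import cv2,numpy as np
from scipy.spatial.transform import Rotation as R
def ray(n,u,v):
    c=manip.camera_model(n);d=R.from_quat(c["attitude"]).apply([(u-c["cx"])/c["fx"],-(v-c["cy"])/c["fy"],-1])
    return np.array(c["origin"]),d/np.linalg.norm(d)
def plane(n,u,v,z):
    o,d=ray(n,u,v);return o+d*(z-o[2])/d[2]
def tri(a,b):
    (o,d),(p,e)=ray("scene",*a),ray("top",*b)
    s,t=np.linalg.lstsq(np.c_[d,-e],p-o,rcond=None)[0];A,B=o+s*d,p+t*e
    return (A+B)/2,np.linalg.norm(A-B)
def cloud(n,d):
    c=manip.camera_model(n);v,u=np.mgrid[:480,:640]
    P=np.stack([(u-c["cx"])/c["fx"]*d,-(v-c["cy"])/c["fy"]*d,-d],-1)
    return R.from_quat(c["attitude"]).apply(P.reshape(-1,3)).reshape(480,640,3)+c["origin"]
def blobs(img,x0,y0,x1,y1,th=45,amin=60):
    m=np.zeros(img.shape[:2],np.uint8);m[y0:y1,x0:x1]=(img[y0:y1,x0:x1].max(2)<th)*255
    n,l,st,c=cv2.connectedComponentsWithStats(m)
    return [(c[i].round(1),st[i].tolist()) for i in range(1,n) if st[i,4]>=amin]
E
python3 - <<'E'
from h import *
for n,r in(("scene",(300,140,420,340)),("top",(205,180,395,275))):
    im=cv2.imread(f"pics/{n}0.png");print(n)
    for b in blobs(im,*r):print(b)
    d=np.load(n+"0.npy");P=cloud(n,d)
    x0,y0,x1,y1=r;Q=P[y0:y1,x0:x1].reshape(-1,3)
    for lo,hi in((.108,.128),(.065,.085),(.17,.24)):
        S=Q[(Q[:,2]>lo)&(Q[:,2]<hi)];print(lo,len(S),S.mean(0).round(4),S.min(0).round(3),S.max(0).round(3))
    S=Q[(Q[:,2]>.065)&(Q[:,2]<.085)]
    print(cv2.minAreaRect((S[:,:2]*1000).astype(np.float32)))
for n in("scene","top"):
    im=cv2.imread(f"pics/{n}0.png");x0,y0,x1,y1=(300,140,420,340) if n=="scene" else (205,180,395,275)
    c=cv2.resize(im[y0:y1,x0:x1],None,fx=3 if n=="scene" else 4,fy=3 if n=="scene" else 4,interpolation=cv2.INTER_CUBIC);c=cv2.convertScaleAbs(c,alpha=1.6)
    cv2.imwrite(f"pics/{n}0c.png",c);print(c.shape)
E
```

```text
scene
(array([359., 165.]), [354, 159, 11, 14, 101])
(array([365.3, 188.6]), [358, 184, 16, 10, 82])
(array([379.1, 202.2]), [353, 191, 47, 23, 393])
(array([407.5, 210.8]), [401, 198, 14, 23, 173])
(array([360. , 226.7]), [343, 214, 34, 29, 643])
(array([398.1, 233.2]), [391, 223, 15, 20, 185])
(array([346.3, 255.6]), [329, 242, 35, 31, 694])
(array([331.6, 286.3]), [313, 272, 37, 33, 743])
(array([326.1, 322.2]), [300, 307, 54, 30, 561])
0.108 2268 [0.5623 0.0067 0.1161] [ 0.472 -0.144  0.108] [0.623 0.403 0.128]
0.065 5168 [0.569  0.0142 0.0743] [ 0.442 -0.186  0.065] [0.669 0.414 0.085]
0.17 134 [0.4764 0.1808 0.1966] [0.458 0.17  0.17 ] [0.493 0.198 0.212]
((553.6165161132812, 117.84170532226562), (176.10145568847656, 601.2767944335938), 10.134073257446289)
top
(array([355. , 215.1]), [343, 201, 24, 31, 548])
(array([259.4, 204.9]), [253, 202, 15, 7, 83])
(array([232. , 209.9]), [225, 207, 15, 8, 85])
(array([320.9, 221.6]), [309, 207, 25, 31, 557])
(array([286.4, 228.1]), [274, 214, 26, 31, 572])
(array([240.5, 225.1]), [236, 218, 10, 15, 121])
(array([244.9, 250.4]), [235, 237, 23, 23, 272])
(array([302.2, 255.8]), [227, 240, 155, 32, 267])
0.108 2026 [0.559  0.0064 0.116 ] [ 0.47  -0.138  0.108] [0.622 0.234 0.128]
0.065 5478 [0.548  0.0467 0.074 ] [ 0.442 -0.183  0.065] [0.666 0.276 0.085]
0.17 116 [0.4696 0.1877 0.2027] [0.456 0.175 0.175] [0.489 0.203 0.212]
((564.824951171875, 48.19456481933594), (175.8548126220703, 445.31658935546875), 9.864362716674805)
(600, 360, 3)
(380, 760, 3)
```

Run:
```python
from h import *
C=[]
for a,b in(((360,226.7),(286.4,228.1)),((346.3,255.6),(320.9,221.6)),((331.6,286.3),(355,215.1))):
    p,e=tri(a,b);C.append(p);print(p.round(4),round(e,4))
C=np.array(C);dv=C[0]-C[2];print("len",np.linalg.norm(dv),"yaw",np.degrees(np.arctan2(-dv[0],dv[1])))
print("knob",tri((359,164),(244.5,252.5)))
for n,r in(("scene",(300,140,420,340)),("top",(205,180,395,275))):
    P=cloud(n,np.load(n+"0.npy"));Q=P[r[1]:r[3],r[0]:r[2]].reshape(-1,3)
    S=Q[(Q[:,2]>.110)&(Q[:,2]<.126)&(Q[:,1]<.13)]
    for c in C:
        T=S[np.abs(S[:,1]-c[1])<.045]
        print(n,T.mean(0).round(4),cv2.minAreaRect((T[:,:2]*1000).astype(np.float32)))
    T=Q[(Q[:,2]>.065)&(Q[:,2]<.085)&(Q[:,1]<.23)];print(cv2.minAreaRect((T[:,:2]*1000).astype(np.float32)))
    K=Q[(Q[:,2]>.18)&(Q[:,2]<.23)&(Q[:,1]<.22)];print("knob surf",K.mean(0).round(4),K.min(0).round(3),K.max(0).round(3))
    print("candle")
P=cloud("top",np.load("top0.npy")).reshape(-1,3);S=P[(P[:,2]>.12)&(P[:,2]<.21)&(P[:,0]>.4)&(P[:,0]<.75)&(P[:,1]>.22)&(P[:,1]<.45)]
print(S.min(0),S.max(0))
```

```text
[0.5469 0.0798 0.0988] 0.0002
[ 0.5634 -0.0142  0.0991] 0.0002
[ 0.5797 -0.1079  0.0996] 0.0003
len 0.19050932472947105 yaw 9.91698851121647
knob (array([0.46939709, 0.18211493, 0.19145349]), np.float64(0.012874981353907756))
scene [0.5486 0.075  0.1165] ((545.126953125, 76.21307373046875), (86.22409057617188, 67.19046783447266), 9.375455856323242)
scene [ 0.5649 -0.0181  0.1167] ((561.2075805664062, -17.46240234375), (86.64757537841797, 61.95003128051758), 9.69437313079834)
scene [ 0.5814 -0.1117  0.1168] ((577.6539916992188, -111.65673828125), (86.42869567871094, 62.35676193237305), 9.970701217651367)
((568.647705078125, 32.11421203613281), (174.0840606689453, 427.5736083984375), 9.815339088439941)
knob surf [0.4752 0.1805 0.1995] [0.458 0.17  0.18 ] [0.493 0.198 0.212]
candle
top [0.5454 0.0804 0.1167] ((543.6376342773438, 80.07806396484375), (87.51632690429688, 59.67713165283203), 9.839280128479004)
top [ 0.5617 -0.013   0.1165] ((560.3063354492188, -13.210254669189453), (86.33890533447266, 59.668697357177734), 9.455950736999512)
top [ 0.5779 -0.106   0.1169] ((576.2788696289062, -106.80885314941406), (87.13397216796875, 59.73534393310547), 10.3690185546875)
((566.0958251953125, 36.08732604980469), (172.27490234375, 420.9294128417969), 9.59278678894043)
knob surf [0.4694 0.1878 0.2029] [0.456 0.175 0.192] [0.485 0.203 0.212]
candle
[0.49726939 0.38827071 0.12001947] [0.59298812 0.44984717 0.19364697]
```

View pics/top0c.png

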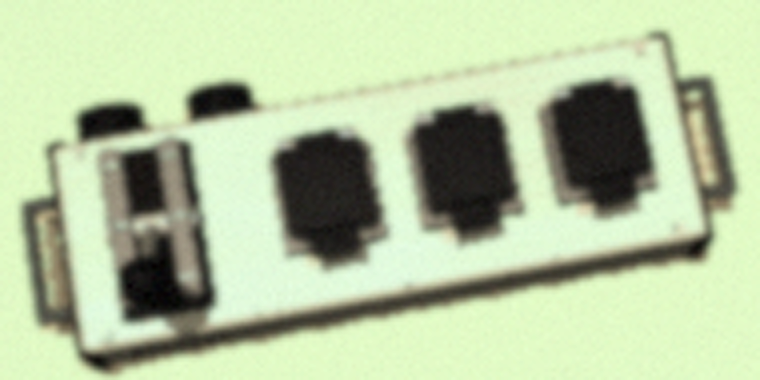

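The crop shows the lever leaning towards the robot, with the knob near crop (145,285), and the three covers with their tabs on the near side. The box is turned about 9.8°. Next I go above the knob.

```bash
cat >> h.py <<'E'
YAW=np.radians(9.8);BX=np.array([np.cos(YAW),np.sin(YAW),0]);BY=np.array([-np.sin(YAW),np.cos(YAW),0]);Z=np.array([0,0,1.])
S=[np.array([.550,.079,.075]),np.array([.566,-.0145,.075]),np.array([.5825,-.1083,.075])]
LEV=S[0]+.120*BY
def to(p,tilt=0):
    "dp (total, normalised) and rotvec (total) in present tool axes to TCP p, tool y along BY, tool leaning forward by tilt"
    s=manip.sense();r=R.from_quat(s["tool_rot"])
    z=-np.cos(tilt)*Z+np.sin(tilt)*BX;g=R.from_matrix(np.c_[np.cross(BY,z),BY,z])
    print("t",round(s["t"],2),"tcp",s["tcp_pos"].round(4),"rot/2pi",((r.inv()*g).as_rotvec()/2/np.pi).round(4),
      "dp now",(r.inv().apply(p-s["tcp_pos"])/.5).round(4),"dp after turn",(g.inv().apply(p-s["tcp_pos"])/.5).round(4),"F",s["force"].round(2),"q",s["q"].round(2))
E
python3 -m crank '[{"dp":[0,0,-0.012],"delta_rot":[0,0,-0.0166],"fingers":1},{"dp":[0,0,-0.012],"delta_rot":[0,0,-0.0166],"fingers":1},{"dp":[0,0,-0.012],"delta_rot":[0,0,-0.0166],"fingers":1},{"dp":[0,0,-0.012],"delta_rot":[0,0,-0.0166],"fingers":1},{"dp":[0,0,-0.012],"delta_rot":[0,0,-0.0166],"fingers":1}]' 20
python3 -c "
from h import *
to(np.array([.473,.185,.31]))"
```

```text
t: 0.52
tcp_pos: [0.2099, 0.5884, 0.3336]
tool_rot: [-0.092, 0.996, -0.001, -0.0]
force: [0.3, 0.1, -0.1]
finger_gap: 1.0
gripper_force: 0.0
t 0.52 tcp [0.2099 0.5884 0.3336] rot/2pi [-0.0002 -0.0001  0.002 ] dp now [-0.3699 -0.8893  0.0477] dp after turn [-0.3813 -0.8845  0.0471] F [ 0.3   0.09 -0.15] q [ 1.05  0.5   1.4  -0.    1.25 -0.71]
```

```bash
python3 -m crank '[{"dp":[-0.0315,-0.0737,0],"delta_rot":[0,0,0.002],"fingers":1},{"dp":[-0.0317,-0.0737,0],"delta_rot":[0,0,0],"fingers":1},{"dp":[-0.0317,-0.0737,0],"delta_rot":[0,0,0],"fingers":1},{"dp":[-0.0317,-0.0737,0],"delta_rot":[0,0,0],"fingers":1},{"dp":[-0.0317,-0.0737,0],"delta_rot":[0,0,0],"fingers":1},{"dp":[-0.0317,-0.0737,0],"delta_rot":[0,0,0],"fingers":1},{"dp":[-0.0317,-0.0737,0],"delta_rot":[0,0,0],"fingers":1},{"dp":[-0.0317,-0.0737,0],"delta_rot":[0,0,0],"fingers":1},{"dp":[-0.0317,-0.0737,0],"delta_rot":[0,0,0],"fingers":1},{"dp":[-0.0317,-0.0737,0],"delta_rot":[0,0,0],"fingers":1},{"dp":[-0.0317,-0.0737,0],"delta_rot":[0,0,0],"fingers":1},{"dp":[-0.0317,-0.0737,0],"delta_rot":[0,0,0],"fingers":1}]'
python3 - <<'E'
from h import *
to(np.array([.473,.185,.25]))
out=[]
for n,(x0,y0,x1,y1) in(("scene",(300,80,460,240)),("top",(170,180,330,340))):
    p,d=manip.snapshot(n);out.append(cv2.resize(cv2.convertScaleAbs(p[y0:y1,x0:x1,::-1],alpha=1.6),(400,400),interpolation=cv2.INTER_CUBIC))
cv2.imwrite("pics/a1.png",np.hstack(out))
E
```

```text
t: 1.52
tcp_pos: [0.4715, 0.1824, 0.3337]
tool_rot: [-0.083, 0.997, 0.0, -0.0]
force: [0.4, 0.4, 0.6]
finger_gap: 1.0
gripper_force: 0.0
t 1.52 tcp [0.4715 0.1824 0.3337] rot/2pi [ 0.     -0.0001 -0.0008] dp now [-0.0039  0.0047  0.1674] dp after turn [-0.0038  0.0047  0.1674] F [0.37 0.37 0.63] q [ 0.15  0.33  1.69  0.    1.12 -1.59]
```

View pics/a1.png

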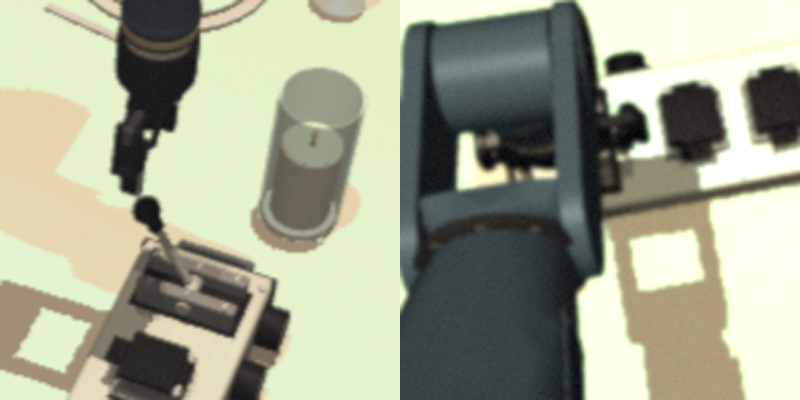

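The scene view (left) shows the open gripper just above the black knob at crop (148,210), and the candle is clear of it. I descend and grip.

```bash
python3 -m crank '[{"dp":[-0.003,0.004,0.03],"delta_rot":[0,0,-0.0008],"fingers":1},{"dp":[0,0,0.035],"delta_rot":[0,0,0],"fingers":1},{"dp":[0,0,0.035],"delta_rot":[0,0,0],"fingers":1},{"dp":[0,0,0.035],"delta_rot":[0,0,0],"fingers":1},{"dp":[0,0,0.03],"delta_rot":[0,0,0],"fingers":1},{"dp":[0,0,0],"delta_rot":[0,0,0],"fingers":1}]'
python3 -m crank '[{"dp":[0,0,0],"delta_rot":[0,0,0],"fingers":-1},{"dp":[0,0,0],"delta_rot":[0,0,0],"fingers":-1},{"dp":[0,0,0],"delta_rot":[0,0,0],"fingers":-1},{"dp":[0,0,0],"delta_rot":[0,0,0],"fingers":-1},{"dp":[0,0,0],"delta_rot":[0,0,0],"fingers":-1},{"dp":[0,0,0],"delta_rot":[0,0,0],"fingers":-1},{"dp":[0,0,0],"delta_rot":[0,0,0],"fingers":-1},{"dp":[0,0,0],"delta_rot":[0,0,0],"fingers":-1}]' 20
python3 -c "
from h import *
to(LEV+np.array([0,0,.191]));print(LEV)"
```

```text
t: 2.12
tcp_pos: [0.4698, 0.1867, 0.2485]
tool_rot: [-0.086, 0.996, -0.0, -0.004]
force: [-0.2, 0.2, 0.6]
finger_gap: 1.001
gripper_force: 0.0
t: 2.78
tcp_pos: [0.472, 0.1882, 0.2525]
tool_rot: [-0.085, 0.996, 0.002, 0.001]
force: [-1.6, 6.7, 3.6]
finger_gap: 0.338
gripper_force: 19.8
t 2.78 tcp [0.472  0.1882 0.2525] rot/2pi [ 0.0006  0.0002 -0.0002] dp now [-0.1167 -0.0015 -0.0267] dp after turn [-0.1166 -0.0017 -0.0269] F [-1.58  6.68  3.64] q [ 0.16  0.44  1.78  0.01  0.92 -1.59]
[0.52957486 0.19724895 0.075     ]
```

```bash
python3 -m crank '[{"dp":[-0.0178,0.002,-0.0092],"delta_rot":[0,0,0],"fingers":-1},{"dp":[-0.0186,0,-0.0078],"delta_rot":[0,0,0],"fingers":-1},{"dp":[-0.019,0,-0.0062],"delta_rot":[0,0,0],"fingers":-1},{"dp":[-0.0198,0,-0.0042],"delta_rot":[0,0,0],"fingers":-1},{"dp":[-0.02,0,-0.0027],"delta_rot":[0,0,0],"fingers":-1},{"dp":[-0.02,0,-0.0009],"delta_rot":[0,0,0],"fingers":-1},{"dp":[0,0,0],"delta_rot":[0,0,0],"fingers":-1},{"dp":[0,0,0],"delta_rot":[0,0,0],"fingers":-1},{"dp":[0,0,0],"delta_rot":[0,0,0],"fingers":-1}]'
python3 - <<'E'
from h import *
to(LEV+np.array([0,0,.191]))
out=[]
for n,(x0,y0,x1,y1) in(("scene",(300,80,460,240)),("top",(170,180,330,340))):
    p,d=manip.snapshot(n);cv2.imwrite(f"pics/{n}2.png",p[:,:,::-1]);out.append(cv2.resize(cv2.convertScaleAbs(p[y0:y1,x0:x1,::-1],alpha=1.6),(400,400),interpolation=cv2.INTER_CUBIC))
cv2.imwrite("pics/a2.png",np.hstack(out))
E
```

```text
t: 3.53
tcp_pos: [0.5299, 0.1984, 0.2676]
tool_rot: [-0.085, 0.996, 0.001, 0.002]
force: [1.2, 4.9, 1.2]
finger_gap: 0.337
gripper_force: 21.0
t 3.53 tcp [0.5299 0.1984 0.2676] rot/2pi [ 0.0004  0.0007 -0.0001] dp now [ 0.001  -0.0021  0.0031] dp after turn [ 0.001  -0.0021  0.0031] F [1.18 4.93 1.18] q [ 0.16  0.49  1.62  0.    1.02 -1.58]
```

View pics/a2.png

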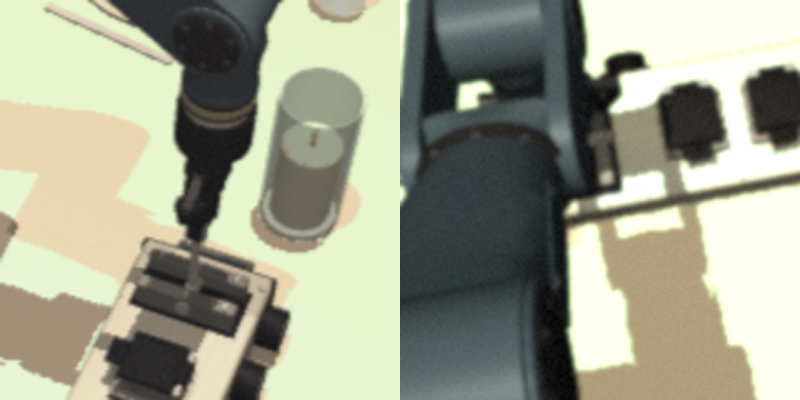

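The left view shows the gripper around the knob and the lever standing about upright. I release, rise and move over socket 1, then check the lever.

```bash
python3 -m crank '[{"dp":[0,0,0],"delta_rot":[0,0,0],"fingers":1},{"dp":[0,0,0],"delta_rot":[0,0,0],"fingers":1},{"dp":[0,0,0],"delta_rot":[0,0,0],"fingers":1},{"dp":[0,0,0],"delta_rot":[0,0,0],"fingers":1},{"dp":[0,0,0],"delta_rot":[0,0,0],"fingers":1},{"dp":[0,0,-0.05],"delta_rot":[0,0,0],"fingers":1},{"dp":[0,0,-0.07],"delta_rot":[0,0,0],"fingers":1},{"dp":[0,0,-0.05],"delta_rot":[0,0,0],"fingers":-1},{"dp":[0,-0.08,0],"delta_rot":[0,0,0],"fingers":-1},{"dp":[0,-0.08,0],"delta_rot":[0,0,0],"fingers":-1},{"dp":[0,-0.08,0],"delta_rot":[0,0,0],"fingers":-1},{"dp":[0,0,0],"delta_rot":[0,0,0],"fingers":-1}]'
python3 - <<'E'
from h import *
to(S[0]+[0,0,.120])
out=[];Ps=[]
for n,(x0,y0,x1,y1) in(("scene",(300,80,460,240)),("top",(170,180,330,340))):
    p,d=manip.snapshot(n);cv2.imwrite(f"pics/{n}3.png",p[:,:,::-1]);out.append(cv2.resize(cv2.convertScaleAbs(p[y0:y1,x0:x1,::-1],alpha=1.6),(400,400),interpolation=cv2.INTER_CUBIC))
    P=cloud(n,d).reshape(-1,3);Q=P-LEV;b=np.c_[Q@BX,Q@BY,P[:,2]]
    k=b[(abs(b[:,0])<.06)&(abs(b[:,1])<.03)&(b[:,2]>.1)&(b[:,2]<.235)]
    for lo,hi in((.12,.15),(.15,.185),(.185,.2),(.2,.235)):
        m=k[(k[:,2]>lo)&(k[:,2]<hi)]
        if len(m):print(n,lo,len(m),m.mean(0).round(4),m.min(0).round(3),m.max(0).round(3))
cv2.imwrite("pics/a3.png",np.hstack(out))
E
```

```text
t: 4.63
tcp_pos: [0.5509, 0.0728, 0.3523]
tool_rot: [-0.083, 0.997, -0.002, 0.001]
force: [-0.5, 0.0, 0.2]
finger_gap: 0.298
gripper_force: 0.0
t 4.63 tcp [0.5509 0.0728 0.3523] rot/2pi [-0.0007  0.0003 -0.0009] dp now [3.000e-04 1.400e-02 3.145e-01] dp after turn [-3.000e-04  1.250e-02  3.146e-01] F [-0.5   0.01  0.16] q [-0.07  0.38  1.55 -0.    1.21 -1.8 ]
scene 0.12 26 [-0.0023 -0.004   0.1347] [-0.008 -0.008  0.122] [0.002 0.004 0.15 ]
scene 0.15 34 [-0.0032 -0.0044  0.1662] [-0.011 -0.008  0.151] [0.002 0.002 0.183]
scene 0.185 17 [-0.0026 -0.0079  0.1917] [-0.012 -0.014  0.186] [ 0.005 -0.004  0.2  ]
scene 0.2 95 [-0.0016 -0.007   0.2166] [-0.013 -0.02   0.205] [0.009 0.013 0.226]
```

View pics/a3.png

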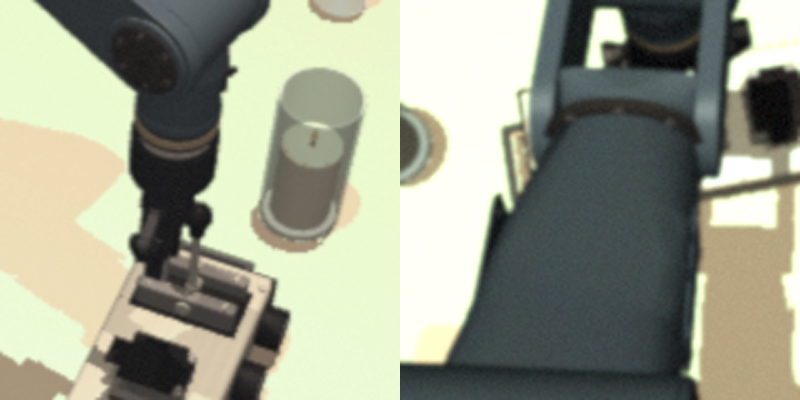

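The lever now stands upright: at all heights its x is within 2 mm of the shaft. Now I press socket 1 at place +35.

```bash
python3 -m crank '[{"dp":[0,0.013,0.065],"delta_rot":[0,0,-0.0009],"fingers":-1},{"dp":[0,0,0.075],"delta_rot":[0,0,0],"fingers":-1},{"dp":[0,0,0.075],"delta_rot":[0,0,0],"fingers":-1},{"dp":[0,0,0.06],"delta_rot":[0,0,0],"fingers":-1},{"dp":[0,0,0.02],"delta_rot":[0,0,0],"fingers":-1},{"dp":[0,0,0],"delta_rot":[0,0,0],"fingers":-1},{"dp":[0,0,0],"delta_rot":[0,0,0],"fingers":-1}]'
python3 -c "
from h import *
to(S[0]+[0,0,.116])"
```

```text
t: 5.32
tcp_pos: [0.5485, 0.0862, 0.2048]
tool_rot: [-0.089, 0.996, 0.0, 0.0]
force: [-0.5, 0.2, 0.2]
finger_gap: 0.0
gripper_force: 0.0
t 5.32 tcp [0.5485 0.0862 0.2048] rot/2pi [0.     0.     0.0011] dp now [-0.0005 -0.0148  0.0276] dp after turn [-0.0006 -0.0148  0.0276] F [-0.49  0.17  0.16] q [-0.05  0.57  1.7   0.    0.87 -1.79]
```

```bash
Z='{"dp":[0,0,0.002],"delta_rot":[0,0,0],"fingers":-1}'; python3 -m crank '[{"dp":[0,-0.0145,0.012],"delta_rot":[0,0,0.001],"fingers":-1},{"dp":[0,0,0.01],"delta_rot":[0,0,0],"fingers":-1},{"dp":[0,0,0],"delta_rot":[0,0,0],"fingers":-1},{"dp":[0,0,0],"delta_rot":[0,0,0],"fingers":-1}]'
for i in 1 ; do python3 -m crank '[{"dp":[0,0,0.006],"delta_rot":[0,0,0],"fingers":-1},{"dp":[0,0,0],"delta_rot":[0,0,0],"fingers":-1}]'
python3 -m crank '[{"dp":[0,0,0.004],"delta_rot":[0,0,0],"fingers":-1},{"dp":[0,0,0],"delta_rot":[0,0,0],"fingers":-1}]'
python3 -m crank '[{"dp":[0,0,0.004],"delta_rot":[0,0,0],"fingers":-1},{"dp":[0,0,0],"delta_rot":[0,0,0],"fingers":-1}]'; done
```

```text
t: 5.65
tcp_pos: [0.5497, 0.078, 0.1941]
tool_rot: [-0.085, 0.996, -0.0, 0.001]
force: [-0.1, 0.5, -0.3]
finger_gap: -0.002
gripper_force: 0.0
t: 5.82
tcp_pos: [0.5496, 0.0782, 0.1906]
tool_rot: [-0.085, 0.996, -0.0, 0.0]
force: [0.7, -0.8, -0.7]
finger_gap: -0.001
gripper_force: 0.4
t: 5.98
tcp_pos: [0.5496, 0.0782, 0.1884]
tool_rot: [-0.085, 0.996, -0.0, 0.0]
force: [0.1, -0.2, 1.4]
finger_gap: -0.003
gripper_force: 0.7
t: 6.15
tcp_pos: [0.5497, 0.0782, 0.1864]
tool_rot: [-0.085, 0.996, -0.0, 0.0]
force: [0.6, -0.6, 2.4]
finger_gap: -0.002
gripper_force: 1.0
```

```bash
python3 -m crank '[{"dp":[0,0,0.004],"delta_rot":[0,0,0],"fingers":-1},{"dp":[0,0,0],"delta_rot":[0,0,0],"fingers":-1}]'
python3 -m crank '[{"dp":[0,0,0.004],"delta_rot":[0,0,0],"fingers":-1},{"dp":[0,0,0],"delta_rot":[0,0,0],"fingers":-1}]'
python3 -m crank '[{"dp":[0,0,0.004],"delta_rot":[0,0,0],"fingers":-1},{"dp":[0,0,0],"delta_rot":[0,0,0],"fingers":-1},{"dp":[0,0,0],"delta_rot":[0,0,0],"fingers":-1}]'
```

```text
t: 6.32
tcp_pos: [0.5496, 0.0782, 0.1846]
tool_rot: [-0.085, 0.996, -0.0, 0.0]
force: [0.1, -0.9, 3.1]
finger_gap: -0.002
gripper_force: 1.5
t: 6.48
tcp_pos: [0.5496, 0.0782, 0.1842]
tool_rot: [-0.085, 0.996, -0.0, 0.0]
force: [-2.3, -0.7, 13.9]
finger_gap: 0.003
gripper_force: 6.7
t: 6.73
tcp_pos: [0.5496, 0.0782, 0.1837]
tool_rot: [-0.085, 0.996, -0.0, 0.001]
force: [-4.8, -1.5, 24.2]
finger_gap: 0.003
gripper_force: 12.1
```

The first socket gives about 6 mm at 3 N and then bottoms, so it is the loose one. I press the other two in turn as asked.

```bash
python3 -m crank '[{"dp":[0,0,-0.03],"delta_rot":[0,0,0],"fingers":-1},{"dp":[0,0,-0.03],"delta_rot":[0,0,0],"fingers":-1},{"dp":[0,-0.06,0],"delta_rot":[0,0,0],"fingers":-1},{"dp":[0,-0.065,0],"delta_rot":[0,0,0],"fingers":-1},{"dp":[0,-0.065,0],"delta_rot":[0,0,0],"fingers":-1},{"dp":[0,0,0],"delta_rot":[0,0,0],"fingers":-1},{"dp":[0,0,0.02],"delta_rot":[0,0,0],"fingers":-1},{"dp":[0,0,0.018],"delta_rot":[0,0,0],"fingers":-1},{"dp":[0,0,0],"delta_rot":[0,0,0],"fingers":-1},{"dp":[0,0,0],"delta_rot":[0,0,0],"fingers":-1}]'
python3 -c "
from h import *
to(S[1]+[0,0,.116])"
```

```text
t: 7.57
tcp_pos: [0.565, -0.0145, 0.1907]
tool_rot: [-0.086, 0.996, -0.0, -0.001]
force: [0.1, -2.0, 3.2]
finger_gap: -0.0
gripper_force: 1.5
t 7.57 tcp [ 0.565  -0.0145  0.1907] rot/2pi [-0.     -0.0002  0.0002] dp now [-0.0019 -0.0003 -0.0006] dp after turn [-0.0019 -0.0003 -0.0006] F [ 0.08 -1.97  3.18] q [-0.22  0.6   1.68 -0.    0.86 -1.97]
```

```bash
python3 -m crank '[{"dp":[0,0,0.003],"delta_rot":[0,0,0],"fingers":-1},{"dp":[0,0,0],"delta_rot":[0,0,0],"fingers":-1}]'
python3 -m crank '[{"dp":[0,0,0.002],"delta_rot":[0,0,0],"fingers":-1},{"dp":[0,0,0],"delta_rot":[0,0,0],"fingers":-1},{"dp":[0,0,0],"delta_rot":[0,0,0],"fingers":-1}]'
```

```text
t: 7.73
tcp_pos: [0.565, -0.0145, 0.1906]
tool_rot: [-0.086, 0.996, -0.0, -0.0]
force: [-2.4, -1.3, 11.4]
finger_gap: -0.0
gripper_force: 5.9
t: 7.98
tcp_pos: [0.565, -0.0145, 0.1905]
tool_rot: [-0.086, 0.996, -0.0, -0.0]
force: [-3.5, -2.5, 17.6]
finger_gap: 0.003
gripper_force: 8.5
```

Socket 2 is hard: 17.6 N with no sinking. Next is the third.

```bash
python3 -m crank '[{"dp":[0,0,-0.03],"delta_rot":[0,0,0],"fingers":-1},{"dp":[0,0,-0.027],"delta_rot":[0,0,0],"fingers":-1},{"dp":[0,-0.06,0],"delta_rot":[0,0,0],"fingers":-1},{"dp":[0,-0.065,0],"delta_rot":[0,0,0],"fingers":-1},{"dp":[0,-0.065,0],"delta_rot":[0,0,0],"fingers":-1},{"dp":[0,0,0],"delta_rot":[0,0,0],"fingers":-1},{"dp":[0,0,0.027],"delta_rot":[0,0,0],"fingers":-1},{"dp":[0,0,0.023],"delta_rot":[0,0,0],"fingers":-1},{"dp":[0,0,0],"delta_rot":[0,0,0],"fingers":-1},{"dp":[0,0,0],"delta_rot":[0,0,0],"fingers":-1}]'
python3 -m crank '[{"dp":[0,0,0.004],"delta_rot":[0,0,0],"fingers":-1},{"dp":[0,0,0],"delta_rot":[0,0,0],"fingers":-1},{"dp":[0,0,0],"delta_rot":[0,0,0],"fingers":-1}]'
python3 -c "
from h import *
to(S[2]+[0,0,.116])"
```

```text
t: 8.82
tcp_pos: [0.5809, -0.1074, 0.191]
tool_rot: [-0.086, 0.996, 0.001, -0.001]
force: [-0.0, 0.2, -0.6]
finger_gap: 0.001
gripper_force: 0.0
t: 9.07
tcp_pos: [0.5809, -0.1074, 0.1906]
tool_rot: [-0.086, 0.996, 0.001, -0.001]
force: [-2.2, 0.7, 8.5]
finger_gap: 0.001
gripper_force: 3.8
t 9.07 tcp [ 0.5809 -0.1074  0.1906] rot/2pi [ 0.0002 -0.0003  0.0001] dp now [-0.0028 -0.0023 -0.0007] dp after turn [-0.0028 -0.0023 -0.0007] F [-2.19  0.72  8.5 ] q [-0.37  0.63  1.62  0.    0.9  -2.11]
```

```bash
python3 -m crank '[{"dp":[0,0,0.004],"delta_rot":[0,0,0],"fingers":-1},{"dp":[0,0,0],"delta_rot":[0,0,0],"fingers":-1},{"dp":[0,0,0],"delta_rot":[0,0,0],"fingers":-1}]'
python3 -m crank '[{"dp":[0,0,-0.03],"delta_rot":[0,0,0],"fingers":-1},{"dp":[0,0,-0.07],"delta_rot":[0,0,0],"fingers":-1},{"dp":[0,0,-0.08],"delta_rot":[0,0,0],"fingers":-1},{"dp":[0,0,-0.08],"delta_rot":[0,0,0],"fingers":-1},{"dp":[0,0,0],"delta_rot":[0,0,0],"fingers":-1}]'
python3 -c "
from h import *
a=np.radians(45);z=-np.cos(a)*Z+np.sin(a)*BX
# fingertip centre staged 60 mm before tab edge
tip=S[0]-.11*BX+[0,0,.10]
to(tip-.073*z,a)"
```

```text
t: 9.32
tcp_pos: [0.5809, -0.1074, 0.1905]
tool_rot: [-0.086, 0.996, 0.0, -0.001]
force: [-4.8, 2.4, 17.6]
finger_gap: 0.003
gripper_force: 9.0
t: 9.73
tcp_pos: [0.585, -0.109, 0.3259]
tool_rot: [-0.086, 0.996, -0.003, 0.007]
force: [1.2, -0.2, 1.2]
finger_gap: 0.001
gripper_force: 0.0
t 9.73 tcp [ 0.585  -0.109   0.3259] rot/2pi [-0.0011 -0.1229  0.0006] dp now [0.3303 0.3842 0.1914] dp after turn [ 0.3725  0.3824 -0.0917] F [ 1.17 -0.19  1.24] q [-0.37  0.46  1.49  0.    1.17 -2.11]
```

```bash
python3 -m crank '[{"dp":[0.047,0.055,0],"delta_rot":[0,0,0],"fingers":-1},{"dp":[0.047,0.055,0],"delta_rot":[0,0,0],"fingers":-1},{"dp":[0.047,0.055,0],"delta_rot":[0,0,0],"fingers":-1},{"dp":[0.047,0.055,0],"delta_rot":[0,0,0],"fingers":-1},{"dp":[0.047,0.055,0],"delta_rot":[0,0,0],"fingers":-1},{"dp":[0.047,0.055,0],"delta_rot":[0,0,0],"fingers":-1},{"dp":[0.047,0.055,0],"delta_rot":[0,0,0],"fingers":-1},{"dp":[0,0,0],"delta_rot":[0,0,0],"fingers":-1}]'
python3 -m crank '[{"dp":[0,0,0],"delta_rot":[0,-0.0178,0],"fingers":-1},{"dp":[0,0,0],"delta_rot":[0,-0.0178,0],"fingers":-1},{"dp":[0,0,0],"delta_rot":[0,-0.0178,0],"fingers":-1},{"dp":[0,0,0],"delta_rot":[0,-0.0178,0],"fingers":-1},{"dp":[0,0,0],"delta_rot":[0,-0.0178,0],"fingers":-1},{"dp":[0,0,0],"delta_rot":[0,-0.0178,0],"fingers":-1},{"dp":[0,0,0],"delta_rot":[0,-0.0178,0],"fingers":-1},{"dp":[0,0,0],"delta_rot":[0,0,0],"fingers":-1}]'
python3 -c "
from h import *
a=np.radians(45);z=-np.cos(a)*Z+np.sin(a)*BX
tip=S[0]-.11*BX+[0,0,.03]
to(tip-.073*z,a)"
```

```text
t: 10.4
tcp_pos: [0.3789, 0.0569, 0.3167]
tool_rot: [-0.087, 0.996, 0.002, -0.005]
force: [-0.4, -0.6, 0.3]
finger_gap: -0.0
gripper_force: 0.0
t: 11.07
tcp_pos: [0.3898, 0.0658, 0.3339]
tool_rot: [-0.078, 0.943, 0.034, 0.322]
force: [-0.5, 0.1, -1.1]
finger_gap: -0.002
gripper_force: 0.0
t 11.07 tcp [0.3898 0.0658 0.3339] rot/2pi [ 0.0015 -0.0201 -0.0015] dp now [ 0.2193 -0.0334  0.2781] dp after turn [ 0.2529 -0.0286  0.2486] F [-0.54  0.11 -1.11] q [-0.29  0.04  2.28  0.94  0.36 -2.84]
```

The 45° tilt runs into the wrist singularity here. I fit the arm's planar geometry from the readings to choose a feasible tilt.

```bash
python3 - <<'E'
from h import *
from scipy.optimize import least_squares
D=np.array([[.5285,1.4339,.6244,.3029],[.50,1.40,.6247,.3336],[.33,1.69,.5055,.3337],[.60,1.68,.5652,.1907],[.63,1.62,.5908,.1906],[.38,1.55,.5557,.3523],[.44,1.78,.5081,.2525],[.49,1.62,.5658,.2676],[.46,1.49,.595,.3259],[.57,1.70,.5552,.2048]])
def f(p,q2,q3):return p[0]+p[1]*np.sin(q2)+p[2]*np.sin(q2+q3+p[4]),p[3]+p[1]*np.cos(q2)+p[2]*np.cos(q2+q3+p[4])
g=lambda p:np.r_[f(p,D[:,0],D[:,1])[0]-D[:,2],f(p,D[:,0],D[:,1])[1]-D[:,3]]
for fix in (0,1):
    o=least_squares((lambda p:g(np.r_[p[:4],0])) if fix else g,[0,.4,.4,.0,0.]);p=o.x.copy();p[4]*=(1-fix);print(p.round(4),np.abs(g(p)).max())
for L in(.15,.2,.25):
  for a in(20,25,30,35,45,60):
    a_=np.radians(a);z=-np.cos(a_)*Z+np.sin(a_)*BX
    x=-np.cross(BY,z)  # forward/up tool side
    c=S[0]-.040*BX+[0,0,.018];tip=c-.011*x;t=tip-.073*z
    r=np.hypot(*t[:2])-L*np.sin(a_);zz=t[2]-L+L*np.cos(a_)
    s=least_squares(lambda q:np.array(f(p,*q))-[r,zz],[.5,1.9]);q=s.x
    print(L,a,t.round(3),q.round(2),"q5",round(np.pi-a_-q.sum(),2),round(s.cost,6))
E
python3 -m crank '[{"dp":[0,0,0],"delta_rot":[0,0.0178,0],"fingers":-1},{"dp":[0,0,0],"delta_rot":[0,0.0178,0],"fingers":-1},{"dp":[0,0,0],"delta_rot":[0,0.0178,0],"fingers":-1},{"dp":[0,0,0],"delta_rot":[0,0,0],"fingers":-1}]'
python3 -c "
from h import *
to(np.array([.475,.066,.24]),np.radians(20))"
```

```text
[0.0084 0.5743 0.4088 0.0535 0.2528] 0.0018170433272188813
[0.0057 0.4766 0.3942 0.0505 0.    ] 0.017490649557489135
0.15 20 [0.476 0.066 0.158] [0.45 2.11] q5 0.23 0.0
0.15 25 [0.47  0.065 0.155] [0.45 2.16] q5 0.1 0.0
0.15 30 [0.465 0.064 0.151] [0.45 2.21] q5 -0.04 0.0
0.15 35 [0.46  0.064 0.146] [0.46 2.26] q5 -0.18 0.0
0.15 45 [0.452 0.062 0.137] [0.5  2.34] q5 -0.48 0.0
0.15 60 [0.443 0.06  0.12 ] [0.62 2.43] q5 -0.96 0.0
0.2 20 [0.476 0.066 0.158] [0.44 2.16] q5 0.2 0.0
0.2 25 [0.47  0.065 0.155] [0.43 2.22] q5 0.05 0.0
0.2 30 [0.465 0.064 0.151] [0.43 2.28] q5 -0.1 0.0
0.2 35 [0.46  0.064 0.146] [0.45 2.34] q5 -0.25 0.0
0.2 45 [0.452 0.062 0.137] [0.51 2.44] q5 -0.6 0.0
0.2 60 [0.443 0.06  0.12 ] [0.71 2.54] q5 -1.16 0.0
0.25 20 [0.476 0.066 0.158] [0.42 2.2 ] q5 0.17 0.0
0.25 25 [0.47  0.065 0.155] [0.42 2.28] q5 0.01 0.0
0.25 30 [0.465 0.064 0.151] [0.42 2.35] q5 -0.15 0.0
0.25 35 [0.46  0.064 0.146] [0.45 2.41] q5 -0.33 0.0
0.25 45 [0.452 0.062 0.137] [0.55 2.53] q5 -0.72 0.0
0.25 60 [0.443 0.06  0.12 ] [0.85 2.64] q5 -1.39 0.0
t: 11.4
tcp_pos: [0.3948, 0.0692, 0.335]
tool_rot: [-0.092, 0.969, 0.033, 0.227]
force: [1.3, -0.2, 0.7]
finger_gap: 0.002
gripper_force: 0.0
t 11.4 tcp [0.3948 0.0692 0.335 ] rot/2pi [0.0046 0.0181 0.0021] dp now [-0.0552 -0.0414  0.2391] dp after turn [-0.0826 -0.0337  0.2323] F [ 1.33 -0.16  0.71] q [-0.23  0.06  2.15  0.4   0.54 -2.29]
```

Tilts up to about 20° are feasible, and an 18° hook under the tab is enough. With the tip near the box top it reaches about 8 mm under the tab edge. I stage there.

```bash
cat >> h.py <<'E'
def corner(bx,z,i=0,tilt=np.radians(18)):
    "go so that the leading tip corner is at box x bx (from socket i), z above box top"
    t=-np.cos(tilt)*Z+np.sin(tilt)*BX;x=np.cross(BY,t)
    to(S[i]+bx*BX+[0,0,z]+.011*x-.073*t,tilt)
def where(tilt=None):
    s=manip.sense();r=R.from_quat(s["tool_rot"]);c=s["tcp_pos"]+r.apply([-.011,0,.073])-S[0]
    t=r.apply([0,0,1]);print("corner bx,by,z mm",(np.array([c@BX,c@BY,c[2]])*1000).round(1),"tilt",np.degrees(np.arcsin(t@BX)).round(1),np.degrees(t@BY).round(1),"F",s["force"].round(2),"q",s["q"].round(2),"t",round(s["t"],2))
E
python3 -c "
from h import *
corner(-.062,.06);where()"
```

```text
t 11.4 tcp [0.3948 0.0692 0.335 ] rot/2pi [0.0046 0.0237 0.0021] dp now [ 0.0134 -0.0421  0.2919] dp after turn [-0.0306 -0.0336  0.2917] F [ 1.33 -0.16  0.71] q [-0.23  0.06  2.15  0.4   0.54 -2.29]
corner bx,by,z mm [-112.2   19.1  199.6] tilt 26.5 1.7 F [ 1.33 -0.16  0.71] q [-0.23  0.06  2.15  0.4   0.54 -2.29] t 11.4
```

```bash
python3 -m crank '[{"dp":[0,0,0],"delta_rot":[0.0023,0.0118,0.001],"fingers":-1},{"dp":[0,0,0],"delta_rot":[0.0023,0.0119,0.001],"fingers":-1},{"dp":[-0.006,-0.0067,0.03],"delta_rot":[0,0,0],"fingers":-1},{"dp":[-0.006,-0.0067,0.06],"delta_rot":[0,0,0],"fingers":-1},{"dp":[-0.006,-0.0067,0.06],"delta_rot":[0,0,0],"fingers":-1},{"dp":[-0.006,-0.0067,0.06],"delta_rot":[0,0,0],"fingers":-1},{"dp":[-0.006,-0.0067,0.06],"delta_rot":[0,0,0],"fingers":-1},{"dp":[0,0,0.02],"delta_rot":[0,0,0],"fingers":-1},{"dp":[0,0,0],"delta_rot":[0,0,0],"fingers":-1},{"dp":[0,0,0],"delta_rot":[0,0,0],"fingers":-1},{"dp":[0,0,0],"delta_rot":[0,0,0],"fingers":-1}]'
python3 -c "
from h import *
where();corner(-.062,.012)"
```

```text
t: 12.32
tcp_pos: [0.4532, 0.0641, 0.2011]
tool_rot: [-0.083, 0.984, 0.016, 0.156]
force: [-0.5, 0.1, 0.6]
finger_gap: 0.0
gripper_force: 0.0
corner bx,by,z mm [-64.9   2.   60.1] tilt 18.0 0.2 F [-0.49  0.14  0.56] q [-0.16  0.45  2.12  0.36  0.3  -2.23] t 12.32
t 12.32 tcp [0.4532 0.0641 0.2011] rot/2pi [ 0.0006  0.0001 -0.0005] dp now [ 0.0241 -0.004   0.0933] dp after turn [ 0.0241 -0.0035  0.0933] F [-0.49  0.14  0.56] q [-0.16  0.45  2.12  0.36  0.3  -2.23]
```

```bash
python3 -m crank '[{"dp":[0.008,-0.002,0.031],"delta_rot":[0.0003,0,0],"fingers":-1},{"dp":[0.008,-0.002,0.031],"delta_rot":[0.0003,0,-0.0005],"fingers":-1},{"dp":[0.008,0,0.03],"delta_rot":[0,0,0],"fingers":-1},{"dp":[0,0,0],"delta_rot":[0,0,0],"fingers":-1},{"dp":[0,0,0],"delta_rot":[0,0,0],"fingers":-1}]'
python3 - <<'E'
from h import *
where();corner(-.040,.011)
p,d=manip.snapshot("scene");x0,y0,x1,y1=280,140,440,260
cv2.imwrite("pics/a4.png",cv2.resize(cv2.convertScaleAbs(p[y0:y1,x0:x1,::-1],alpha=1.8),(800,600),interpolation=cv2.INTER_CUBIC))
E
```

```text
t: 12.73
tcp_pos: [0.4565, 0.0627, 0.1541]
tool_rot: [-0.084, 0.984, 0.014, 0.156]
force: [0.3, -0.6, -0.2]
finger_gap: -0.004
gripper_force: 0.0
corner bx,by,z mm [-61.9  -0.1  13. ] tilt 18.0 0.0 F [ 0.31 -0.63 -0.24] q [-0.16  0.57  2.14  0.65  0.17 -2.53] t 12.73
t 12.73 tcp [0.4565 0.0627 0.1541] rot/2pi [ 0.      0.0001 -0.0002] dp now [-0.0404  0.0003  0.0174] dp after turn [-0.0404  0.0003  0.0174] F [ 0.31 -0.63 -0.24] q [-0.16  0.57  2.14  0.65  0.17 -2.53]
```

View pics/a4.png

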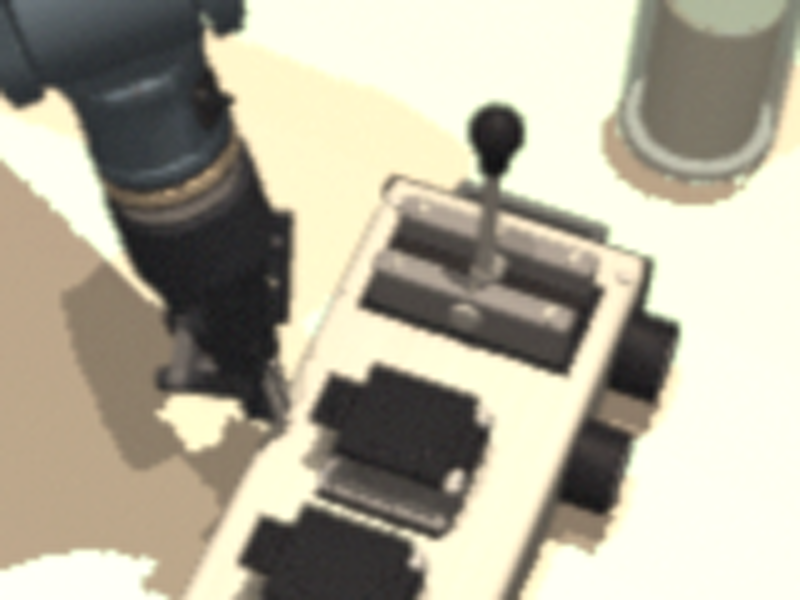

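The picture shows the lever upright, the fingertip in front of the first tab (tab at crop (335,400)), and the covers shut. I move in under the tab.

```bash
python3 -m crank '[{"dp":[-0.01,0,0.005],"delta_rot":[0,0,0],"fingers":-1},{"dp":[-0.01,0,0.0045],"delta_rot":[0,0,0],"fingers":-1},{"dp":[-0.01,0,0.004],"delta_rot":[0,0,0],"fingers":-1},{"dp":[-0.008,0,0.003],"delta_rot":[0,0,0],"fingers":-1},{"dp":[0,0,0],"delta_rot":[0,0,0],"fingers":-1},{"dp":[0,0,0],"delta_rot":[0,0,0],"fingers":-1}]'
python3 -c "
from h import *
where();corner(-.040,.020)"
```

```text
t: 13.28
tcp_pos: [0.4773, 0.0661, 0.1527]
tool_rot: [-0.084, 0.984, 0.013, 0.157]
force: [-0.7, 0.0, -0.0]
finger_gap: -0.002
gripper_force: 0.0
corner bx,by,z mm [-40.7  -0.4  11.7] tilt 18.2 -0.0 F [-0.73  0.03 -0.05] q [-0.14  0.58  2.09  0.52  0.19 -2.38] t 13.28
t 13.28 tcp [0.4773 0.0661 0.1527] rot/2pi [-0.0001  0.0004 -0.0001] dp now [-0.0068  0.0006 -0.0153] dp after turn [-0.0067  0.0006 -0.0154] F [-0.73  0.03 -0.05] q [-0.14  0.58  2.09  0.52  0.19 -2.38]
```

```bash
python3 -m crank '[{"dp":[-0.0066,0,-0.015],"delta_rot":[0,0,0],"fingers":-1},{"dp":[-0.0066,0,-0.015],"delta_rot":[0,0,0],"fingers":-1},{"dp":[-0.0095,0,-0.0134],"delta_rot":[0,0,0],"fingers":-1},{"dp":[-0.0095,0,-0.0134],"delta_rot":[0,0,0],"fingers":-1},{"dp":[0,0,0],"delta_rot":[0,0,0],"fingers":-1},{"dp":[0,0,0],"delta_rot":[0,0,0],"fingers":-1}]'
python3 - <<'E'
from h import *
where()
p,d=manip.snapshot("scene");x0,y0,x1,y1=280,140,440,260
cv2.imwrite("pics/a5.png",cv2.resize(cv2.convertScaleAbs(p[y0:y1,x0:x1,::-1],alpha=1.8),(800,600),interpolation=cv2.INTER_CUBIC))
E
```

```text
t: 13.78
tcp_pos: [0.4821, 0.0674, 0.1838]
tool_rot: [-0.084, 0.984, 0.014, 0.155]
force: [-3.7, -1.2, 1.2]
finger_gap: -0.001
gripper_force: 1.8
corner bx,by,z mm [-35.9   0.1  42.7] tilt 18.0 0.0 F [-3.74 -1.18  1.2 ] q [-0.14  0.51  2.06  0.34  0.29 -2.19] t 13.78
```

View pics/a5.png

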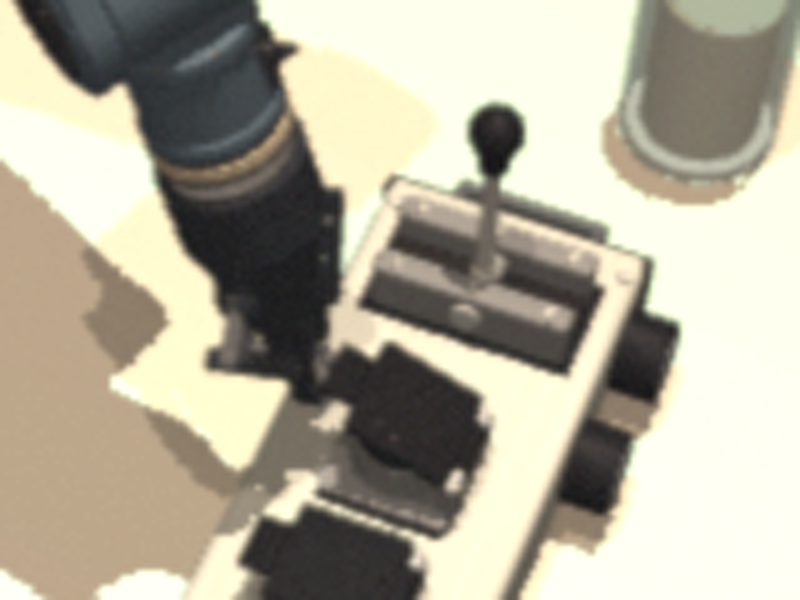

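The first cover is lifting: the near edge is raised on the finger at crop (340,370), and the neighbouring cover is shut. I continue along the arc.

```bash
python3 -m crank '[{"dp":[-0.0119,0,-0.0113],"delta_rot":[0,0,0],"fingers":-1},{"dp":[-0.0119,0,-0.0113],"delta_rot":[0,0,0],"fingers":-1},{"dp":[-0.014,0,-0.0086],"delta_rot":[0,0,0],"fingers":-1},{"dp":[-0.014,0,-0.0086],"delta_rot":[0,0,0],"fingers":-1},{"dp":[-0.0153,0,-0.0058],"delta_rot":[0,0,0],"fingers":-1},{"dp":[-0.0153,0,-0.0058],"delta_rot":[0,0,0],"fingers":-1},{"dp":[0,0,0],"delta_rot":[0,0,0],"fingers":-1},{"dp":[0,0,0],"delta_rot":[0,0,0],"fingers":-1}]'
python3 -c "
from h import *
where();corner(.0265,.090)"
```

```text
t: 14.5
tcp_pos: [0.5152, 0.0724, 0.2209]
tool_rot: [-0.084, 0.984, 0.013, 0.157]
force: [-1.2, -1.1, -0.9]
finger_gap: 0.004
gripper_force: 0.6
corner bx,by,z mm [-2.3 -0.6 80. ] tilt 18.1 -0.0 F [-1.17 -1.12 -0.87] q [-0.11  0.46  1.95  0.21  0.44 -2.03] t 14.5
t 14.5 tcp [0.5152 0.0724 0.2209] rot/2pi [-0.      0.0003 -0.0001] dp now [-0.0613  0.0011 -0.0012] dp after turn [-0.0613  0.0011 -0.0013] F [-1.17 -1.12 -0.87] q [-0.11  0.46  1.95  0.21  0.44 -2.03]
```

```bash
python3 -m crank '[{"dp":[-0.01,0,0],"delta_rot":[0,0,0],"fingers":-1},{"dp":[-0.0102,0,0],"delta_rot":[0,0,0],"fingers":-1},{"dp":[-0.0102,0,0],"delta_rot":[0,0,0],"fingers":-1},{"dp":[-0.0102,0,0],"delta_rot":[0,0,0],"fingers":-1},{"dp":[-0.0102,0,0],"delta_rot":[0,0,0],"fingers":-1},{"dp":[-0.0105,0,-0.001],"delta_rot":[0,0,0],"fingers":-1},{"dp":[0,0,0],"delta_rot":[0,0,0],"fingers":-1},{"dp":[0,0,0],"delta_rot":[0,0,0],"fingers":-1},{"dp":[0,0,0],"delta_rot":[0,0,0],"fingers":-1}]'
python3 - <<'E'
from h import *
where();corner(.0265,.090)
out=[]
for n,(x0,y0,x1,y1) in(("scene",(280,120,440,320)),("top",(200,160,360,360))):
    p,d=manip.snapshot(n);out.append(cv2.resize(cv2.convertScaleAbs(p[y0:y1,x0:x1,::-1],alpha=1.8),(400,500),interpolation=cv2.INTER_CUBIC))
    P=cloud(n,d).reshape(-1,3)-S[0];b=np.c_[P@BX,P@BY,P[:,2]]
    for lo,hi in((.04,.06),(.06,.08),(.08,.1),(.1,.115),(.115,.125)):
        m=b[(b[:,0]>.0)&(b[:,0]<.06)&(abs(b[:,1])<.035)&(b[:,2]>lo)&(b[:,2]<hi)]
        if len(m):print(n,lo,len(m),(np.median(m,0)*1000).round(1))
cv2.imwrite("pics/a6.png",np.hstack(out))
E
```

```text
t: 15.25
tcp_pos: [0.5427, 0.0773, 0.2306]
tool_rot: [-0.084, 0.984, 0.014, 0.156]
force: [-2.2, -0.4, 1.0]
finger_gap: -0.002
gripper_force: 0.8
corner bx,by,z mm [25.6 -0.4 89.6] tilt 18.0 0.0 F [-2.17 -0.42  1.03] q [-0.1   0.47  1.88  0.17  0.5  -1.98] t 15.25
t 15.25 tcp [0.5427 0.0773 0.2306] rot/2pi [ 0.      0.0001 -0.0002] dp now [-0.0021  0.0008 -0.0003] dp after turn [-0.0021  0.0008 -0.0003] F [-2.17 -0.42  1.03] q [-0.1   0.47  1.88  0.17  0.5  -1.98]
scene 0.04 45 [ 37.1 -11.4  50.6]
scene 0.06 57 [ 34.8 -14.6  70.3]
scene 0.08 111 [ 30.3 -11.5  93.7]
scene 0.1 76 [ 21.   -9.8 107.6]
scene 0.115 37 [ 15.1  -5.  118. ]
```

View pics/a6.png

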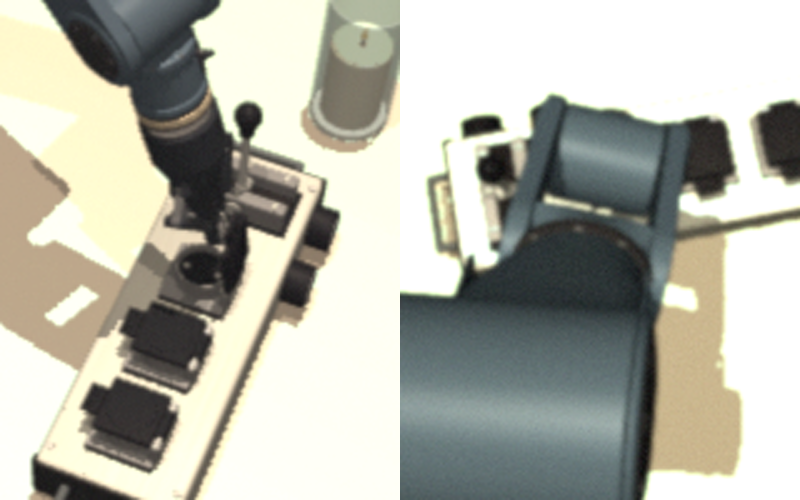

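The left view shows the first cover standing nearly upright with the fingertip holding it at crop (225,235). The other two covers are shut, and the knob at (248,117) is upright. I make one small nudge and settle, then hand in.

```bash
python3 -m crank '[{"dp":[-0.004,0,0.001],"delta_rot":[0,0,0],"fingers":-1},{"dp":[0,0,0],"delta_rot":[0,0,0],"fingers":-1},{"dp":[0,0,0],"delta_rot":[0,0,0],"fingers":-1},{"dp":[0,0,0],"delta_rot":[0,0,0],"fingers":-1},{"dp":[0,0,0],"delta_rot":[0,0,0],"fingers":-1},{"dp":[0,0,0],"delta_rot":[0,0,0],"fingers":-1}]'
python3 -c "
from h import *
where();print(manip.sign_off())"
```

```text
t: 15.85
tcp_pos: [0.5448, 0.0777, 0.2307]
tool_rot: [-0.084, 0.984, 0.014, 0.156]
force: [-1.4, -0.1, 0.7]
finger_gap: 0.0
gripper_force: 0.8
corner bx,by,z mm [27.7 -0.4 89.7] tilt 18.0 0.0 F [-1.36 -0.13  0.74] q [-0.1   0.47  1.87  0.17  0.5  -1.97] t 15.85
the job is handed in; nothing more can be done
None
```

I handed the job in at 15.9 s with the lever set upright, all three covers pressed in order from the lever end, and the loose socket (nearest the lever) held open at about 1.47 rad (estimated); the other two covers were shut in the last picture, and nothing else was touched.

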